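# Slide the tall adhesive can into its bay

### The job

In the leather workshop, slide the tall spray can across the bench into the empty bay of the steel can rack, until it stands upright between the bay's two cheeks and up against, or nearly against, the back fence. It is tall, narrow and easily tipped, so push it low down near its foot with the fingers (never touch its upper half), and neither lift it nor tip it. Leave the short can and the jar where they stand.

Things in the scene. Friction and masses are not known exactly. Their poses are not given: they have to be found in the camera images.
- tall_can: The can to move: slim bare aluminium aerosol can, paper band, white cap (40 mm), 53 mm diameter, 200 mm tall, about 0.3 kg, loose. Origin: centre of its underside; z up. Slides when pushed at its foot (20 mm up or lower), topples when pushed high. An upright gripper's body would bump its top before the fingers reach it: lean the gripper back about 35 degrees, fingertips leading.
- bay (a point): Where the can must stand: the empty bay, nearer the robot, of a fixed two-bay steel rack. Point on the bench amid the bay's width; no floor plate; fences 8 mm thick, 30 mm high. +y points out of the open mouth, +x along the rack to the other bay (middle at x = 98 mm). Back fence's inner face at y = -32 mm, cheeks' inner faces at x = -45 and +45 mm, reaching forward to y = +13 mm.
- short_can: Bystander: a can of the same make and 53 mm diameter but only 110 mm tall, loose on the bench some 150 to 280 mm from the tall can; either may be the nearer one to the robot. Origin at the centre of its underside.
- jar: Bystander: a squat amber glass jar with a black lid, 60 mm in diameter and 48 mm tall, loose, standing in the rack's other bay. Origin at the centre of its underside.
There are look-alikes about, which are no part of the job. What is shaped like the part that bears bay but green is not meant.

How it is judged:
By the outcome, as a careful person would: the job done as asked, in the order asked, and still so for the second after the job is handed in, with the robot touching nothing.
It also fails if it takes over 53 s, if anything falls off the work surface, if the arm or the gripper's body presses on something with over 40 N, if the wrist force passes 120 N, or if a joint passes its speed limit or range.

### The arm

A 7-joint arm with a two-finger parallel gripper is mounted at the origin on the work surface. World frame = base frame: x ahead of the robot, y to its left, z up, the work surface at z = 0. Lengths are in m, angles in rad, forces in N, time in s.
With the tool pointing down it reaches from about 0.425 to 0.875 m from the base axis. Payload 8.4 kg.
Tool frame: the origin (TCP) lies at the very end of the fingers, on their centre line; the grasp point (between the pads) lies 19 mm behind it; y points along the fingers, x is the direction in which the jaws open and shut, and the axes are right-handed (so a half turn about y gives the same grasp; the last joint's range is limited). The gripper opens to 87 mm and grips with 3 to 60 N. Pads are 19 mm wide; open, the fingers measure 117 mm over their backs; the gripper's body (75 mm by 190 mm) begins 51 mm behind the grasp point.
Start: joints at [1.018, 0.333, 0.04, 1.465, -0.013, 1.343, -0.059], TCP at [0.285, -0.584, 0.223] pointing down, gripper open.
Joint ranges: [-2.58, 2.58], [-0.38, 2.09], [-1.3, 1.39], [0.25, 2.4], [-1.5, 4.64], [0.08, 2.09], [-2.65, 2.65]. Speed limits (rad/s): [2.22, 2.22, 2.79, 2.79, 3.14, 3.14, 3.14].

### API

Orientations are given as [roll, pitch, yaw] about the fixed x, y, z axes, in that order (R = Rz(yaw) Ry(pitch) Rx(roll)).
In Python, from workcell import r gives the robot as it stands. The module is installed in compiled form; this text tells all that it offers.
- The arm moves only by the shell command python3 -m pendant 'ROWS' [OPENING] [FORCE]. ROWS is JSON, one flat list of numbers, 6 for each row, row after row: the shift along the tool's x, y, z in mm, then the turn, a rotation vector about the tool's x, y, z in rad. A call has 1 to 20 rows; each row shifts and turns the commanded pose from where the row before left it, along the tool's axes as they then stand; what a row does not reach is not made up. A row lasts 1/8 s, in which the tool goes at most 62.5 mm and 10.7 degrees, less where a joint would pass 70% of its speed; a pose out of reach is approached as far as the arm can. A call is refused whole if a number of a shift passes 62.5 or a number of a turn 0.188, either way. A call with a gripper value outside its range is refused whole. OPENING is the finger opening in mm, from 0 to 87, set as the call begins (- or left out, the last holds). The fingers move at their own pace and stop on an object; FORCE is the grip in N (left out, the last holds). Time passes only in rows, so rows that do not move let the fingers close. It gives the time, the measured TCP pose, the force and the opening at its end, in the units of the state.
- r.sense(): the state, without advancing time (a new reading comes with each control period).
- r.get_image(name): name is "side" or "top"; returns a dict with "pixels" (480x640x3 uint8, red, green, blue), "fx", "fy", "cx", "cy" (pixels), "R" (3x3) and "t" (3): a world point X has camera coordinates R X + t. Camera axes: x right, y down, z forward; pixel columns grow to the right and rows downward; lengths in m; the calibration is good to about 2 mm. A picture is of the moment at which its call begins. There is no depth.
- r.finish_job(): hands the job in, once; it reports no verdict.
The state is a dict: "t": time; "joints": joint angles; "qd": joint speeds; "joint_torque": joint torques, N m; "ee_pos": TCP position; "tcp_rot": TCP orientation; "force": force on the tool from outside, world axes, zero at the start; "torque": the same for the moment, N m; "grip_width": opening from 0.0 (shut) to 1.0 (fully open).
Only numpy, scipy, OpenCV 4.12 (cv2) and the standard library are available. Lean on these libraries where they do the work, as an engineer would, in place of code of your own. Each camera call takes 0.05 s, during which the arm holds its last target. There are 200 camera calls.

## Working session

There is one attempt and no reset: what is moved stays moved. The work goes in short steps, Python scripts to look and compute and a shell command to move; the robot and the scene stay as the last step left them, time stands still between calls to the robot, and variables do not carry over. Pictures are saved under pics/ and viewed, about 8 in all and at most 12, crops included, and the job is handed in when it is done.

```bash
mkdir -p pics; python3 - <<'E'
from workcell import r
import cv2,numpy as np
for n in("top","side"):
    d=r.get_image(n); cv2.imwrite(f"pics/{n}0.png",d["pixels"][:,:,::-1])
    R=np.array(d["R"]);print(n,d["fx"],d["cx"],d["cy"],R.round(3).tolist(),(-R.T@d["t"]).round(3))
s=r.sense();print(s["ee_pos"],s["tcp_rot"],s["force"],s["t"])
E
```

```text
top 489.80941535441684 312.98897480512386 241.94747939341616 [[-0.009, -1.0, -0.018], [-0.989, 0.011, -0.146], [0.147, 0.016, -0.989]] [ 0.283 -0.007  0.967]
side 453.04362273624326 326.39019494662205 241.8368699921632 [[-0.893, -0.449, -0.003], [-0.229, 0.462, -0.857], [0.386, -0.765, -0.516]] [0.075 0.764 0.534]
[ 0.28478334 -0.58383356  0.2217712 ] [-1.57084961e+00  1.43006725e-03 -1.11700828e+00] [-0.13297128  0.30644268 -0.61694645] 0.1
```

View pics/top0.png

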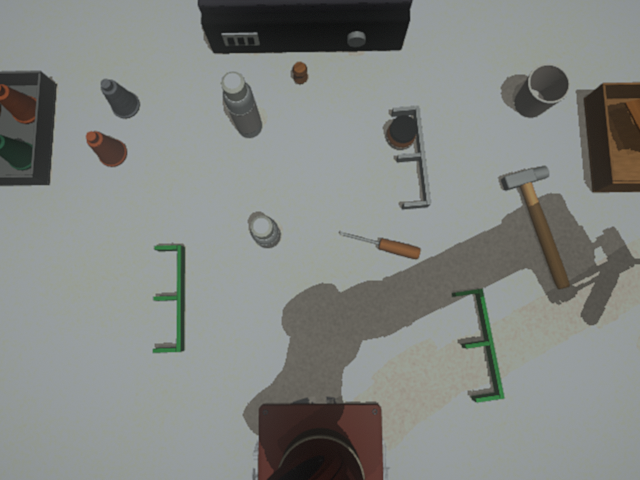

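View pics/side0.png

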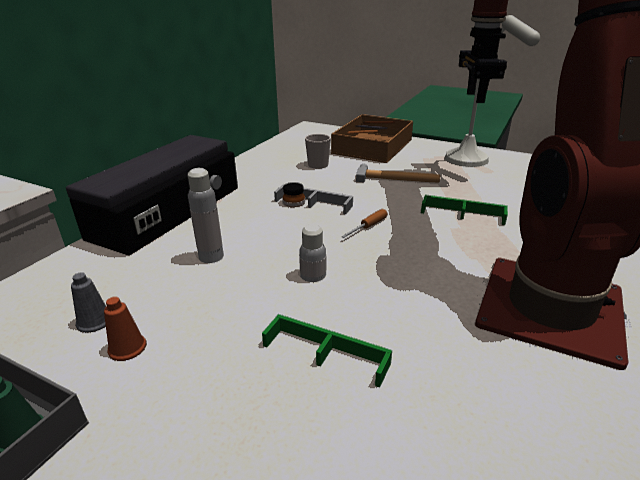

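Top view: tall can has its foot near (248,125), short can is at (264,232), and the steel rack's empty bay lies between (408,157) and (415,205) with its mouth to the left. The jar stands in the far bay at (402,130). I'll zoom in to measure.

```bash
python3 - <<'E'
import cv2,numpy as np
t=cv2.imread("pics/top0.png");s=cv2.imread("pics/side0.png")
a=cv2.resize(t[95:220,370:450],None,fx=4,fy=4,interpolation=cv2.INTER_CUBIC)
b=cv2.resize(t[65:145,210:275],None,fx=4,fy=4,interpolation=cv2.INTER_CUBIC)
c=cv2.resize(s[160:270,175:235],None,fx=3,fy=3,interpolation=cv2.INTER_CUBIC)
o=np.zeros((500,780,3),np.uint8);o[:500,:320]=a;o[:320,320:580]=b;o[:330,580:760]=c
for i in range(0,780,40):cv2.line(o,(i,0),(i,6),(0,0,255),1)
for i in range(0,500,40):cv2.line(o,(0,i),(6,i),(0,0,255),1)
cv2.imwrite("pics/crop1.png",o)
E
```

```text
(no output)
```

View pics/crop1.png

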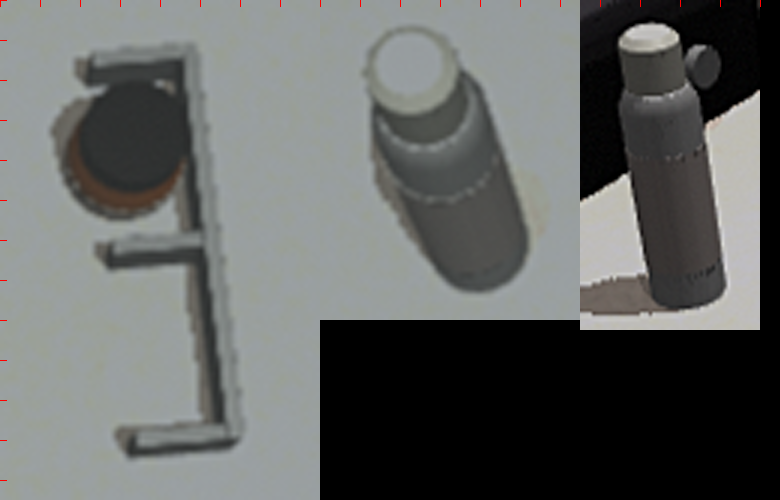

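Crop: rack top-face corners are visible. In crop pixels the cheek tips are at about (90,60), (108,244), (128,436), and the fence runs from (196,43) to (242,436). Can cap centre is (410,70), with the foot's lowest rim point at (480,292).

```bash
cat >h.py <<'E'
from workcell import r
import numpy as np
def ray(d,u,v,z):
    R=np.array(d["R"]);c=-R.T@d["t"];w=R.T@[(u-d["cx"])/d["fx"],(v-d["cy"])/d["fy"],1]
    return (c+w*(z-c[2])/w[2])[:2]
def proj(d,X):
    p=np.array(d["R"])@X+d["t"];return np.array([d["fx"]*p[0]/p[2]+d["cx"],d["fy"]*p[1]/p[2]+d["cy"]])
E
python3 - <<'E'
from h import *
T=r.get_image("top");S=r.get_image("side")
A=lambda x,y:(x/4+370,y/4+95)
P={}
for n,p in dict(tipF=(90,62),tipM=(108,244),tipN=(130,438),foF=(197,43),foN=(243,436),fiF=(186,58),fiM=(205,240),fiN=(226,430)).items():
    P[n]=ray(T,*A(*p),.03);print(n,P[n].round(4))
print("len",np.linalg.norm(P["foF"]-P["foN"]),"exp .204")
ex=P["foF"]-P["foN"];ex/=np.linalg.norm(ex);ey=np.array([-ex[1],ex[0]]);print(ex,ey,np.degrees(np.arctan2(ex[1],ex[0])))
# bay pt: foN corner at local (-53,-40); foF at (151,-40)
for n,l in dict(foN=(-53,-40),foF=(151,-40),tipM=(49,13),tipN=(-49,13)).items(): print("bay from",n,(P[n]-ex*l[0]/1e3-ey*l[1]/1e3).round(4))
print("cap",ray(T,232.5,82.5,.2),"footnear",ray(T,250,138,0)+[.0265,0],"side cap",ray(S,649/3-580/3+175,37/3+160,.2),"side foot rim",ray(S,211.7,262.7,0))
c=ray(S,211.7,262.7,0);R=np.array(S["R"]);f=R[2,:2]/np.linalg.norm(R[2,:2]);print("side foot",c+f*.0265)
print("short",ray(T,262,226,.11),"side",ray(S,313,231,.11))
print("toolbox near",ray(T,215,50,0),"orange",ray(T,300,78,0),"screwdriver tip",ray(T,340,233,0),ray(T,418,255,0))
E
```

```text
tipF [ 0.6868 -0.154 ]
tipM [ 0.5919 -0.1597]
tipN [ 0.4937 -0.1671]
foF [ 0.6959 -0.2078]
foN [ 0.494 -0.222]
fiF [ 0.6881 -0.202 ]
fiM [ 0.5933 -0.2076]
fiN [ 0.4971 -0.2139]
len 0.20242813278580774 exp .204
[0.99756314 0.06976942] [-0.06976942  0.99756314] 4.0007435750417715
bay from foN [ 0.5441 -0.1784]
bay from foF [ 0.5425 -0.1785]
bay from tipM [ 0.544  -0.1761]
bay from tipN [ 0.5435 -0.1767]
cap [0.66710315 0.13702802] footnear [0.67136775 0.13663075] side cap [0.66308358 0.14709708] side foot rim [0.65514755 0.15757032]
side foot [0.66709442 0.1339161 ]
short [0.43986511 0.09719441] side [0.43340742 0.1112866 ]
toolbox near [0.84133389 0.21316592] orange [0.77476924 0.03267654] screwdriver tip [ 0.44386835 -0.04564575] [ 0.39789426 -0.19916605]
```

Tall can is at about (0.669, 0.136) and the bay at (0.5435, -0.178), with the rack yawed 4°. All estimates agree within a few mm.

Plan:
1. Travel high to behind the can.
2. Turn the tool to yaw -13° and lean it 40°.
3. Set the fingers 30 mm apart to give a two-point cradle.
4. Push diagonally to the bay mouth.
5. Straighten, then push into the bay.

```bash
python3 -m pendant '[-31,-3,39.7,0,0,0,-31,-3,39.7,0,0,0,-31,-3,39.7,0,0,0,-31,-3,39.7,0,0,0,-31,-3,39.7,0,0,0,-31,-3,39.7,0,0,0,-31,-3,39.7,0,0,0,-31,-3,39.7,0,0,0,-31,-3,39.7,0,0,0,-31,-3,39.7,0,0,0,-31,-3,39.7,0,0,0,-31,-3,39.7,0,0,0,-31,-3,39.7,0,0,0,-31,-3,39.7,0,0,0,-31,-3,39.7,0,0,0,-31,-3,39.7,0,0,0,-31,-3,39.7,0,0,0,-31,-3,39.7,0,0,0]' 30 20
```

```text
t: 2.45
ee_pos: [0.6833, 0.2317, 0.2764]
tcp_rot: [-1.571, -0.0, -1.118]
force: [1.3, -0.4, 0.2]
grip_width: 0.344
```

```bash
python3 -m pendant '[0,0,0,0,-0.178,0,0,0,0,0,-0.178,0,0,0,0,0,-0.178,0,0,0,0,0,-0.178,0,0,0,0,0,-0.178,0,0,0,0,-0.14,0,0,0,0,0,-0.14,0,0,0,0,0,-0.14,0,0,0,0,0,-0.14,0,0,0,0,0,-0.14,0,0,0,0,0,0,0,0]'; python3 -c "
from workcell import r
print(r.sense()['joints'])"
```

```text
t: 3.82
ee_pos: [0.6827, 0.2304, 0.271]
tcp_rot: [-2.241, 0.005, -0.227]
force: [0.6, 1.7, -1.2]
grip_width: 0.348
[-0.51410337  0.85420682 -0.23342356  0.734703    0.630622    2.0762376
 -0.77614361]
```

```bash
python3 -m pendant '[0,19.2,16.1,0,0,0,0,19.2,16.1,0,0,0,0,19.2,16.1,0,0,0,0,19.2,16.1,0,0,0,0,19.2,16.1,0,0,0,0,19.2,16.1,0,0,0,0,19.2,16.1,0,0,0,0,19.2,16.1,0,0,0,0,0,0,0,0,0]'; python3 -c "
from workcell import r
import cv2
print(r.sense()['joints'])
cv2.imwrite('pics/side1.png',r.get_image('side')['pixels'][:,:,::-1])"
```

```text
t: 4.95
ee_pos: [0.6826, 0.2353, 0.0704]
tcp_rot: [-2.238, 0.008, -0.228]
force: [-0.8, 0.4, 0.1]
grip_width: 0.352
[-0.48661507  0.96471703 -0.25835429  0.95184711  0.60456652  1.80020931
 -0.95170667]
```

View pics/side1.png

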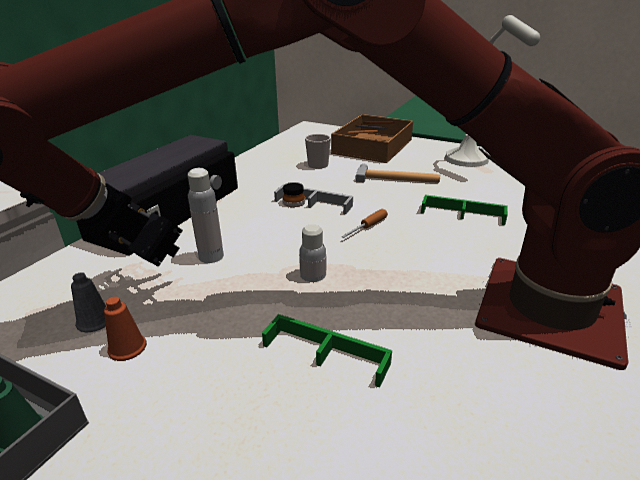

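Arm posture is fine and the gripper at (150,240) is behind the can and clear. Next: go down to the foot and centre laterally.

```bash
python3 -m pendant '[2,11.8,9.3,0,0,0,2,11.8,9.3,0,0,0,2,11.8,9.3,0,0,0,3,11.8,9.3,0,0,0,0,0,0,0,0,0,0,0,0,0,0,0]'; python3 - <<'E'
from h import *
import cv2
s=r.sense();print(s["ee_pos"],s["tcp_rot"],s["grip_width"])
T=r.get_image('top');p=s["ee_pos"];print(proj(T,p))
cv2.imwrite('pics/top1.png',cv2.resize(T['pixels'][40:190,150:350,::-1],None,fx=4,fy=4,interpolation=cv2.INTER_CUBIC))
E
```

```text
t: 5.75
ee_pos: [0.6924, 0.234, 0.0135]
tcp_rot: [-2.235, 0.004, -0.229]
force: [-0.1, 0.6, 0.8]
grip_width: 0.344
[0.69242044 0.23397945 0.01346348] [-2.23531375  0.00421472 -0.22853344] 0.3440338477746962
[202.01598563 114.2018586 ]
```

View pics/top1.png

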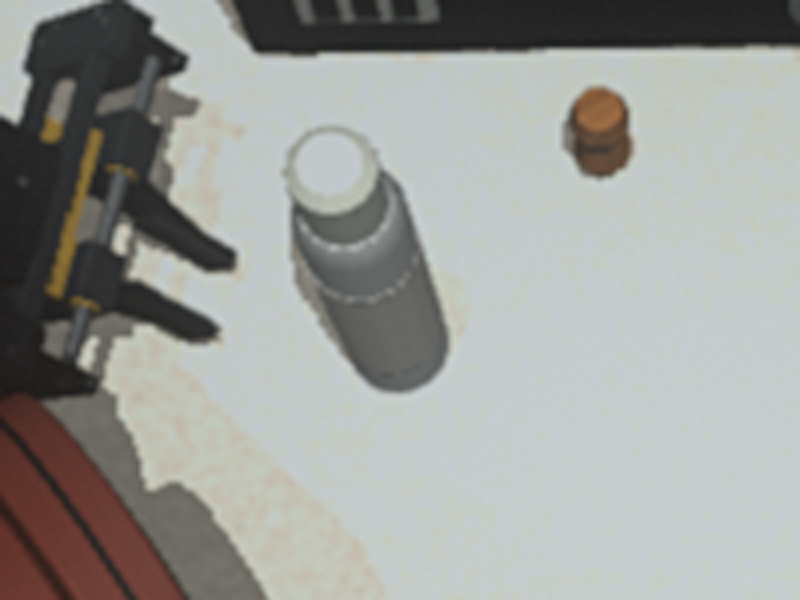

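Fingertips at crop (230,265) and (212,335) head straight at the can's foot at (400,345). The gripper is clear of the toolbox. Approach at the foot.

```bash
python3 -m pendant '[0,2.5,2,0,0,0,0,6.2,-7.85,0,0,0,0,6.2,-7.85,0,0,0,0,6.2,-7.85,0,0,0,0,6.2,-7.85,0,0,0,0,6.2,-7.85,0,0,0,0,3.1,-3.9,0,0,0,0,3.1,-3.9,0,0,0,0,3.1,-3.9,0,0,0,0,3.1,-3.9,0,0,0,0,3.1,-3.9,0,0,0,0,3.1,-3.9,0,0,0,0,0,0,0,0,0]'; python3 - <<'E'
from h import *
import cv2
T=r.get_image('top')
cv2.imwrite('pics/top2.png',cv2.resize(T['pixels'][60:180,190:310,::-1],None,fx=4,fy=4,interpolation=cv2.INTER_CUBIC))
E
```

```text
t: 7.42
ee_pos: [0.6741, 0.1554, 0.0097]
tcp_rot: [-2.236, 0.004, -0.229]
force: [-0.7, -0.4, 0.0]
grip_width: 0.346
```

View pics/top2.png

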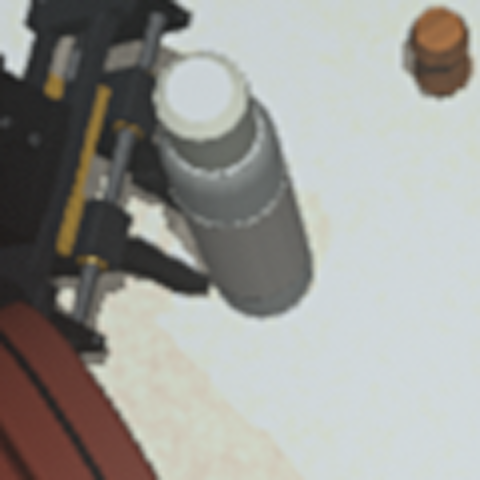

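Contact is made with both fingers at the foot. The foot's rim moved from pixel (250,138) to (256,139) and the can stands upright. Can is now at about (0.666, 0.125). Diagonal push follows.

```bash
python3 -m pendant '[-0.5,2.5,-3.1,0,0,0,-1.5,3.7,-4.7,0,0,0,-1.5,3.7,-4.7,0,0,0,-1.5,3.7,-4.7,0,0,0,-1.5,3.7,-4.7,0,0,0,-1.5,3.7,-4.7,0,0,0,-1.5,3.7,-4.7,0,0,0,-1.5,3.7,-4.7,0,0,0,-1.5,3.7,-4.7,0,0,0,-1.5,3.7,-4.7,0,0,0,-1.5,3.7,-4.7,0,0,0,-1.5,3.7,-4.7,0,0,0,-1.5,3.7,-4.7,0,0,0,-1.5,3.7,-4.7,0,0,0,-1.5,3.7,-4.7,0,0,0,-1.5,3.7,-4.7,0,0,0,-1.5,3.7,-4.7,0,0,0,-1.5,3.7,-4.7,0,0,0,-1.5,3.7,-4.7,0,0,0,-0.5,1.5,-1.9,0,0,0]'; python3 - <<'E'
from h import *
import cv2
T=r.get_image('top')
cv2.imwrite('pics/top3.png',cv2.resize(T['pixels'][60:260,200:460,::-1],None,fx=3,fy=3,interpolation=cv2.INTER_CUBIC))
E
```

```text
t: 9.98
ee_pos: [0.6209, 0.0508, 0.0095]
tcp_rot: [-2.236, 0.005, -0.229]
force: [1.4, 2.0, 0.8]
grip_width: 0.346
```

View pics/top3.png

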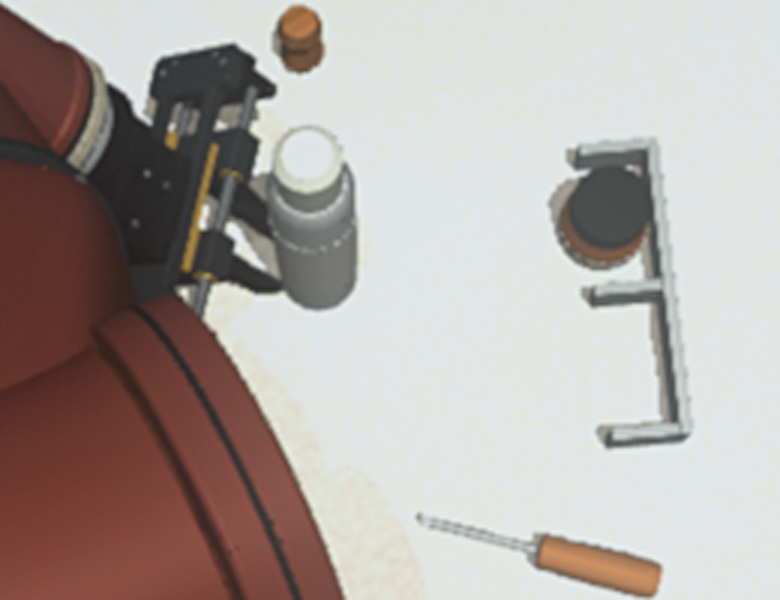

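Can is upright and seated between both fingertips (cap (308,160), foot (322,308) in the crop), at about (0.614, 0.020). Continue.

```bash
python3 -m pendant '[-1.5,3.7,-4.7,0,0,0,-1.5,3.7,-4.7,0,0,0,-1.5,3.7,-4.7,0,0,0,-1.5,3.7,-4.7,0,0,0,-1.5,3.7,-4.7,0,0,0,-1.5,3.7,-4.7,0,0,0,-1.5,3.7,-4.7,0,0,0,-1.5,3.7,-4.7,0,0,0,-1.5,3.7,-4.7,0,0,0,-1.5,3.7,-4.7,0,0,0,-1.5,3.7,-4.7,0,0,0,-1.5,3.7,-4.7,0,0,0,-1.5,3.7,-4.7,0,0,0,-1.5,3.7,-4.7,0,0,0,-1.5,3.7,-4.7,0,0,0,-1.5,3.7,-4.7,0,0,0,-1.5,3.7,-4.7,0,0,0,-1.5,3.7,-4.7,0,0,0,-1.5,3.7,-4.7,0,0,0,-0.5,1.5,-1.9,0,0,0]'; python3 - <<'E'
from h import *
import cv2
T=r.get_image('top');S=r.get_image('side')
a=cv2.resize(T['pixels'][90:220,290:450,::-1],None,fx=3,fy=3)
b=S['pixels'][120:400,190:480,::-1]
o=np.zeros((390,780,3),np.uint8);o[:390,:480]=a;o[:280,490:780]=b
cv2.imwrite('pics/c4.png',o)
E
```

```text
t: 12.52
ee_pos: [0.5663, -0.0557, 0.0093]
tcp_rot: [-2.236, 0.005, -0.229]
force: [0.9, 2.1, 0.9]
grip_width: 0.348
```

View pics/c4.png

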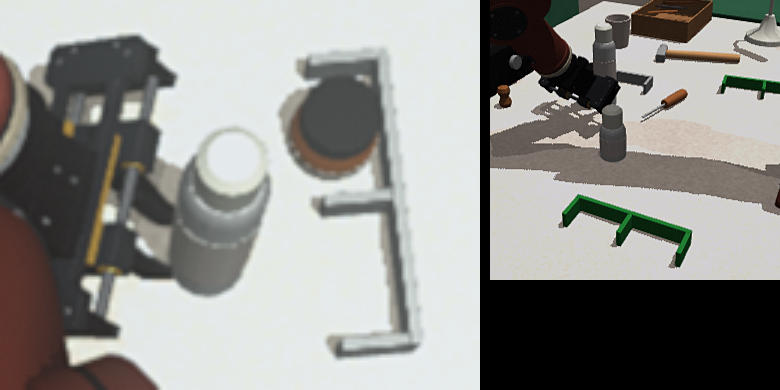

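Short can is unmoved in the side view and the tall can is upright near local (22, 91) mm from the bay point. Finish the diagonal, then back off and measure.

```bash
python3 -m pendant '[-0.5,1.5,-1.9,0,0,0,-1.1,3.7,-4.7,0,0,0,-1.1,3.7,-4.7,0,0,0,-1.1,3.7,-4.7,0,0,0,-1.1,3.7,-4.7,0,0,0,-1.1,3.7,-4.7,0,0,0,-1.1,3.7,-4.7,0,0,0,-1.1,3.7,-4.7,0,0,0,-0.5,1.5,-1.9,0,0,0,0,0,0,0,0,0,0,-3.1,3.9,0,0,0,0,-6.2,7.85,0,0,0,0,-6.2,7.85,0,0,0,0,-6.2,7.85,0,0,0,0,0,0,0,0,0]'; python3 - <<'E'
from h import *
import cv2
T=r.get_image('top')
cv2.imwrite('pics/c5.png',cv2.resize(T['pixels'][90:220,290:450,::-1],None,fx=4,fy=4,interpolation=cv2.INTER_CUBIC))
E
```

```text
t: 14.5
ee_pos: [0.5557, -0.0632, 0.0092]
tcp_rot: [-2.235, 0.005, -0.227]
force: [0.9, -0.1, -0.1]
grip_width: 0.343
```

View pics/c5.png

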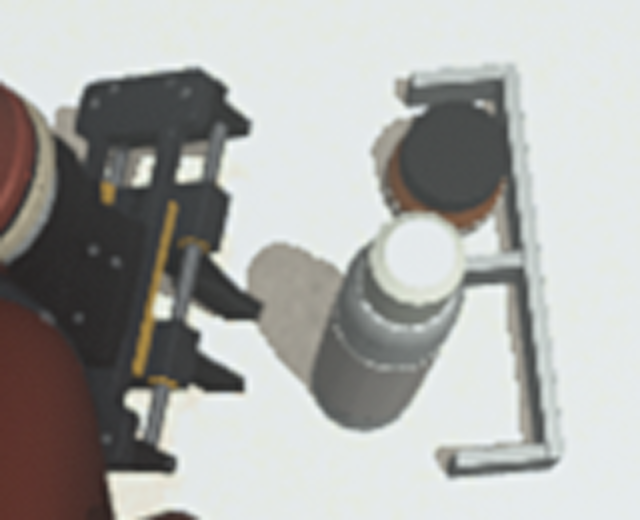

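Can is upright and clear of the fingers, with cap centre at crop (417,258) and foot rim at (362,431). The mouth is straight ahead.

```bash
python3 - <<'E'
from h import *
T=r.get_image('top');e=np.array([.9976,.0698]);f=np.array([-.0698,.9976]);b=np.array([.5435,-.1775])
for n,p in dict(cap=ray(T,394.2,154.5,.2),foot=ray(T,380.5,197.75,0)+[.0265,0],tcp=r.sense()["ee_pos"][:2],est=np.array([.5417,-.127])).items():
    print(n,p.round(4),"local",((p-b)@e).round(4),((p-b)@f).round(4))
E
```

```text
cap [ 0.5385 -0.1277] local -0.0015 0.0501
foot [ 0.5415 -0.1285] local 0.0014 0.049
tcp [ 0.5554 -0.0647] local 0.0197 0.1117
est [ 0.5417 -0.127 ] local 0.0017 0.0505
```

```bash
python3 -m pendant '[0,0,0,0,-0.117,-0.092,0,0,0,0,-0.117,-0.092,-7,0,0,0,0,0,-7,0,0,0,0,0,-5.7,0,0,0,0,0,0,0,0,0,0,0,0,0,0,0,0,0]'; python3 - <<'E'
from h import *
e=np.array([.9976,.0698]);f=np.array([-.0698,.9976]);b=np.array([.5435,-.1775])
p=r.sense()["ee_pos"][:2];print((p-b)@e,(p-b)@f)
E
```

```text
t: 15.48
ee_pos: [0.5361, -0.066, 0.0094]
tcp_rot: [-2.234, 0.004, 0.069]
force: [0.4, -0.5, -0.2]
grip_width: 0.346
0.0003595972561072141 0.11179102490339016
```

Aligned on the bay axis. Contact should come after about 31 mm and the fence after about 86 mm. Push 76 mm first.

```bash
python3 -m pendant '[0,5,-6.3,0,0,0,0,5,-6.3,0,0,0,0,3.1,-3.9,0,0,0,0,3.1,-3.9,0,0,0,0,3.1,-3.9,0,0,0,0,3.1,-3.9,0,0,0,0,3.1,-3.9,0,0,0,0,3.1,-3.9,0,0,0,0,3.1,-3.9,0,0,0,0,3.1,-3.9,0,0,0,0,3.1,-3.9,0,0,0,0,3.1,-3.9,0,0,0,0,3.1,-3.9,0,0,0,0,3.1,-3.9,0,0,0,0,2.5,-3.1,0,0,0,0,0,0,0,0,0]'; python3 - <<'E'
from h import *
import cv2
e=np.array([.9976,.0698]);f=np.array([-.0698,.9976]);b=np.array([.5435,-.1775])
p=r.sense()["ee_pos"][:2];print((p-b)@e,(p-b)@f)
T=r.get_image('top')
cv2.imwrite('pics/c6.png',cv2.resize(T['pixels'][90:220,320:480,::-1],None,fx=4,fy=4,interpolation=cv2.INTER_CUBIC))
E
```

```text
t: 17.48
ee_pos: [0.5412, -0.1462, 0.0088]
tcp_rot: [-2.235, 0.004, 0.069]
force: [-0.4, -0.1, 0.8]
grip_width: 0.349
-0.00011771168465591047 0.03139781487994465
```

View pics/c6.png

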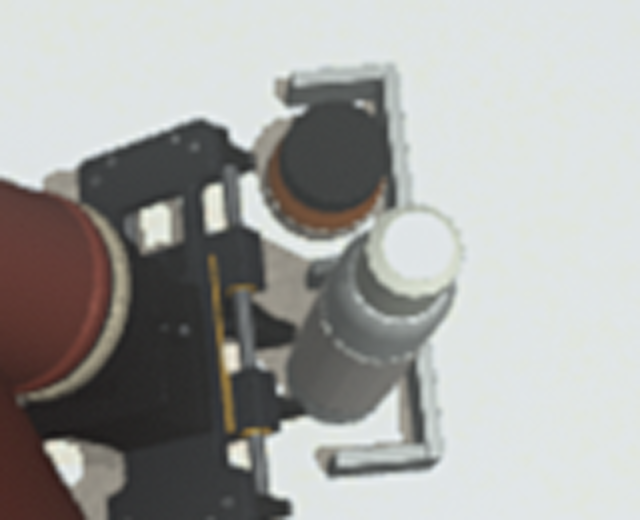

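Can is in the bay, between cheeks, with about 5 mm left to the fence (cap (415,252), foot rim (340,421)). The gripper corner at (255,155) is short of the jar at (270,165). Creep the rest while watching the force.

```bash
python3 -m pendant '[0,0.9,-1.2,0,0,0,0,0.9,-1.2,0,0,0,0,0.6,-0.8,0,0,0,0,0,0,0,0,0]'; python3 - <<'E'
from h import *
T=r.get_image('top');e=np.array([.9976,.0698]);f=np.array([-.0698,.9976]);b=np.array([.5435,-.1775])
for n,p in dict(capbefore=ray(T,423.75,153,.2),footbefore=ray(T,405,195.25,0)+[.0265,0],tcp=r.sense()["ee_pos"][:2]).items():
    print(n,((p-b)@e).round(4),((p-b)@f).round(4))
E
```

```text
t: 18.02
ee_pos: [0.5415, -0.1497, 0.0088]
tcp_rot: [-2.234, 0.004, 0.069]
force: [0.2, 1.1, 0.3]
grip_width: 0.346
capbefore -0.0031 0.0023
footbefore 0.0024 -0.0006
tcp -0.0 0.0279
```

```bash
python3 -m pendant '[0,0.6,-0.8,0,0,0,0,0.6,-0.8,0,0,0,0,0,0,0,0,0]'; python3 -m pendant '[0,0.6,-0.8,0,0,0,0,0,0,0,0,0]'
```

```text
t: 18.45
ee_pos: [0.5417, -0.1518, 0.0089]
tcp_rot: [-2.234, 0.004, 0.069]
force: [0.8, 1.1, 0.4]
grip_width: 0.343
t: 18.7
ee_pos: [0.5417, -0.1528, 0.0089]
tcp_rot: [-2.234, 0.004, 0.069]
force: [-0.3, 1.2, 0.6]
grip_width: 0.344
```

```bash
python3 -m pendant '[0,0.6,-0.8,0,0,0,0,0,0,0,0,0]'; python3 -m pendant '[0,0.6,-0.8,0,0,0,0,0,0,0,0,0]'
```

```text
t: 18.95
ee_pos: [0.5418, -0.1537, 0.0089]
tcp_rot: [-2.234, 0.004, 0.069]
force: [-1.0, 1.5, -0.8]
grip_width: 0.344
t: 19.2
ee_pos: [0.5419, -0.1544, 0.0089]
tcp_rot: [-2.234, 0.004, 0.069]
force: [-0.0, 3.4, -0.1]
grip_width: 0.345
```

Force stepped up to 3.4 N: fence contact. Back off gently, raise and check.

```bash
python3 -m pendant '[0,-1.2,1.6,0,0,0,0,-3.1,3.9,0,0,0,0,-6.2,7.85,0,0,0,0,-6.2,7.85,0,0,0,0,-6.2,7.85,0,0,0,0,-6.2,7.85,0,0,0,0,-6.2,7.85,0,0,0,0,-16,-12.5,0,0,0,0,-16,-12.5,0,0,0,0,-16,-12.5,0,0,0,0,-16,-12.5,0,0,0,0,-16,-12.5,0,0,0,0,-16,-12.5,0,0,0,0,0,0,0,0,0]'; python3 - <<'E'
from h import *
import cv2
T=r.get_image('top');S=r.get_image('side')
a=cv2.resize(T['pixels'][90:220,320:460,::-1],None,fx=4,fy=4,interpolation=cv2.INTER_CUBIC)
b=S['pixels'][120:300,240:440,::-1]
o=np.zeros((520,780,3),np.uint8);o[:,:560]=a;o[:180,570:770]=b
o[200:460,570:780]=cv2.resize(S['pixels'][130:230,260:340,::-1],(210,260))
cv2.imwrite('pics/c7.png',o)
E
```

```text
t: 20.95
ee_pos: [0.5393, -0.0975, 0.1329]
tcp_rot: [-2.234, 0.001, 0.069]
force: [0.6, -0.2, -0.3]
grip_width: 0.341
```

View pics/c7.png

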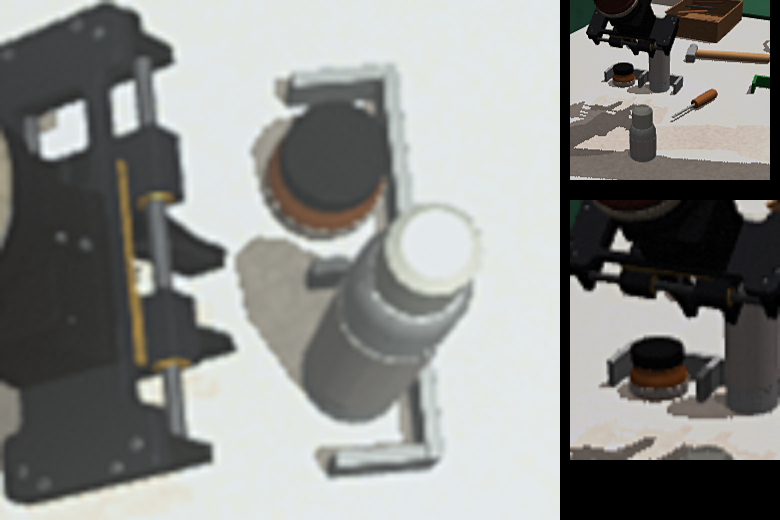

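Can stands upright in the bay (cap (433,248), foot rim (355,421)). The jar lid at (333,153) and the short can are where they started, and the fingers are clear. Check the numbers.

```bash
python3 - <<'E'
from h import *
import cv2
T=r.get_image('top');e=np.array([.9976,.0698]);f=np.array([-.0698,.9976]);b=np.array([.5435,-.1775])
for n,p in dict(cap=ray(T,428.25,152,.2),foot=ray(T,408.75,195.25,0)+[.0265,0]).items():
    print(n,p.round(4),((p-b)@e).round(4),((p-b)@f).round(4))
S=r.get_image('side')["pixels"][:,:,::-1];d=cv2.absdiff(S,cv2.imread("pics/side0.png"))[220:285,295:330].max(2);print("short can diff",(d>60).sum())
E
```

```text
cap [ 0.5419 -0.1828] -0.002 -0.0052
foot [ 0.5459 -0.1855] 0.0018 -0.0081
short can diff 420
```

```bash
python3 -c "
from workcell import r
print(r.sense()['force'],r.finish_job())"
```

```text
the job is handed in; nothing more can be done
[-0.77423893  0.0268827   0.61430716] None
```

The tall can is standing upright in the empty bay, up against or nearly against the back fence, and I have handed the job in after about 21 s of the 53 s allowed.

I pushed it only at its foot, using the fingertips about 10 mm above the bench with the gripper leaned back about 38°. I slid it diagonally to the bay mouth, squared the gripper to the rack, and crept it in until the force rose from about 1.2 N to 3.4 N. I took that rise as contact with the fence.

**Can position:** the last picture puts it within 2 mm of the middle of the bay. In depth it reads -5 mm from the cap and -8 mm from the foot, where touching the fence would be -5.5 mm. That 3 mm disagreement fits the measuring error.

**Bystanders:** by eye, the jar and the short can are in the same image positions as at the start, to about a pixel. A pixel-difference check on the short can did show changes (420 pixels). I put that down to the arm's shadow across it and did not investigate further.

**Robot:** the gripper was clear of everything and the force reading was near zero at hand-in.

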